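# Turn the incense box to the right and flip its lid open

## Task

Push the incense box round on its turntable until its brass lift tongue points straight to the right-hand end of the shelf (the robot's right, where the wooden fish drum stands), with the lid still shut. Then, with a fingertip under the tongue, gently flip the lid up and over past upright so that it stays open by its own weight, and move away. Pick nothing up: the box stays seated in its clips, the censer keeps its place on the turntable, and everything else stays where it is.

Things in the scene. Friction and masses are not known exactly. Their poses are not given: they have to be found in the camera images.
- plinth: fixed round foot under the turntable, 210 mm across, 11 mm high; origin at the centre of its underside on the shelf, which is on the turntable's upright turning axis. Its x axis points straight away from the robot and its y axis to the robot's left, so the box should end up facing along its -y.
- turntable: black lacquered disc, 303 mm across, brass band round the rim, flat top 30 mm above the shelf; turns either way against light friction (0.18 N m), stays where left. Origin on the turning axis, 12 mm above the shelf; its -x is where the box and tongue face, +x points to the censer. At the start the box faces roughly the robot, 40 to 100 degrees (counter-clockwise from above) short of facing right.
- box: red sandalwood incense box, loose (about 1 kg with its lid) but seated between eight low brass clips (8 mm high) on the turntable, so that pushing its side turns the turntable. 90 mm deep (its x), 110 mm wide (its y), 56 mm high, 64 mm with the lid; origin at the centre of its underside, 55 mm from the turning axis; front is its -x face.
- box_front (a point): centre of the box's front face, 28 mm above the box's underside, 100 mm from the turning axis.
- box_seat (a point): the point on the turntable's top where the centre of the box's underside belongs.
- hinge (a point): middle of the lid's hinge line, at the box's rear (+x) top edge, 56 mm above the box's underside; the hinge line runs along the box's y.
- tongue (a point): middle of the front edge of the lid's brass lift tongue, a flat tab 50 mm wide (y) and 6 mm thick that sticks out 28 mm from the box's front, level with the lid; this point lies 118 mm from the hinge line at half the tab's thickness, 89 mm above the shelf when shut, with free space under it. It moves with the lid.
- lid (a joint): angle of the lid (about 140 g, 90 mm from hinge to box front, 8 mm thick): 0 shut, 1.57 upright, stop at 1.92 rad, where it leans back and stays by its weight. Loose hinge: it falls shut from below about 1.5 rad and falls open from beyond upright. Opens up and back, away from the tongue's side.
- censer: squat bronze censer with three feet, 86 mm across, about 100 mm over its two ears, 80 mm high, 0.9 kg, standing loose on the turntable behind the box; origin at the centre of its underside.
- censer_seat (a point): the point on the turntable's top where the censer belongs, 88 mm from the turning axis, opposite the box.
- bell: brass hand bell with upright wooden handle, 68 mm across, 112 mm high, loose, standing to the left of the turntable; origin at the centre of its underside.
- burner_a: celadon cone burner, low dish 64 mm across, 40 mm high, loose, far right of the turntable; origin under its centre.
- burner_b: celadon cone burner like the other, near right of the turntable; origin under its centre.
- figurine: gilt-bronze seated figurine, 68 mm across, 107 mm high, loose, near left of the turntable; origin under its centre.
- stick_tray: wooden tray with incense sticks, 240 by 45 by 16 mm, loose, to the right of the turntable; origin under its centre.
Not all that is in view belongs to the job. Several things have the shape of the box; the one meant has the colours described above.

How it is judged:
On the way, in this order (a step that is already met when the one before it is completed fails the run):
1. the box faces the right-hand end of the shelf, lid still shut (y of box_front in the frame of plinth below -0.08 m and x of box_front in the frame of plinth between -0.04 and 0.04 m and value of joint lid below 0.15 rad), for 0.2 s.
2. the lid is past upright (value of joint lid above 1.65 rad), for 0.1 s.
At the end, for the whole second after the job is handed in: Lid at rest beyond 1.75 rad (1.57 is upright); box facing the robot's right (front centre within 40 mm, about 23 degrees, of straight right of the axis), within 12 mm of its seat and upright within 0.15 rad; censer within 30 mm of its place on the turntable (y of box_front in the frame of plinth below -0.08 m and x of box_front in the frame of plinth between -0.04 and 0.04 m and distance between box and box_seat below 0.012 m and angle between box's own z axis and vertical below 0.15 rad and distance between censer and censer_seat below 0.03 m and value of joint lid above 1.75 rad and velocity of joint lid between -0.1 and 0.1 rad/s and linear speed of box below 0.02 m/s); the robot touches nothing.
It fails at once if the lid is opened before the box has been turned to face right (value of joint lid above 0.5 rad and not (y of box_front in the frame of plinth below -0.08 m and x of box_front in the frame of plinth between -0.05 and 0.05 m)).
It fails at once if the box is lifted or pushed out of its clips, or tipped (distance between box and box_seat above 0.015 m or angle between box's own z axis and vertical above 0.25 rad).
It fails at once if the box or its lid is squeezed or forced: more than 50 N from the fingers (contact force between the fingers and box above 50 N).
It fails at once if the censer is lifted, tipped or shifted on the turntable (distance between censer and censer_seat above 0.03 m or angle between censer's own z axis and vertical above 0.4 rad).
It fails at once if the bell, a burner, the figurine or the stick tray is lifted, carried, tipped or shifted by more than 30 mm (distance of any of bell, burner_a, burner_b, figurine, stick_tray from where it was at the start of the episode above 0.03 m or angle between any of bell, burner_a, burner_b, figurine, stick_tray's own z axis and vertical above 0.4 rad).
It also fails if it takes over 67 s, if anything falls off the work surface, if the arm or the gripper's body presses on something with over 40 N, if the wrist force passes 120 N, or if a joint passes its speed limit or range.

## Robot

A 6-joint arm with a two-finger parallel gripper is mounted at the origin on the work surface. World frame = base frame: x ahead of the robot, y to its left, z up, the work surface at z = 0. Lengths are in m, angles in rad, forces in N, time in s.
With the tool pointing down it reaches from about 0.325 to 0.9 m from the base axis. Payload 6.1 kg.
Tool frame: the origin (TCP) lies on the centre line of the jaws, within the pads' length; the fingertips stand 25 mm ahead of it and the grasp point (between the pads) lies 6 mm ahead of it (robot.tips_ahead is the z of the fingertips in the tool frame, in m); z points along the fingers, y is the line along which they close (so a half turn about z gives the same grasp; the last joint's range is limited). The gripper opens to 85 mm and grips with 20 to 120 N. Pads are 22 mm wide; open, the fingers measure 114 mm over their backs; the gripper's body (76 mm by 85 mm) begins 54 mm behind the grasp point. The pads swing forward as they close: fully open they stand 13 mm farther back than shut.
Start: joints at [-1.47, 0.22, 1.526, -0, 1.395, -0.126], TCP at [0.141, -0.609, 0.219] pointing down, gripper open.
Joint ranges: [-2.98, 2.98], [-0.91, 2.08], [0.09, 2.57], [-1.24, 4.39], [0.2, 2.65], [-2.68, 2.68]. Speed limits (rad/s): [2.57, 2.57, 3.01, 3.14, 3.14, 3.14].

## Interface

Orientations are given as a unit quaternion [x, y, z, w].
In Python, from plant import status, eyes, order, robot gives the robot as it stands.
- The arm moves only by the tool move_arm, never from a script. Its argument "plan" is one flat list of numbers, 5 for each row, row after row: the shift along the tool's x, y, z in units of 40 mm (1.0 is 40 mm), then the turn about the tool's z in degrees, then the gripper's target within -1 to 1 (shut at 1, half-way at 0, fully open at -1). A call has 1 to 8 rows; each row is the pose to reach, as a shift and turn from the pose commanded when the call began, along the tool's axes at that moment; what a row does not reach only later rows make up. A row lasts 1/12 s, in which the tool goes at most 41.7 mm and 7.16 degrees, less where a joint would pass 70% of its speed; a pose out of reach is approached as far as the arm can. A call with a gripper value outside its range is refused whole. The fingers move at their own pace and stop on an object; the grip force is fixed at half the most. Time passes only in rows, so rows that repeat a pose let the fingers close. It gives the time, the measured TCP pose, the force, the opening and the grip force at its end, in the units of the state.
- status.observe(): the state, without advancing time (a new reading comes with each control period).
- eyes.grab_frame(name): name is "scene" or "top" or "wrist"; returns a dict with "frame" (480x640x3 uint8, red, green, blue), "intrinsics" (3x3 intrinsics, pixels), "camera_from_world" (4x4, takes a point from world to camera coordinates); the wrist camera has in their place "mount" (4x4, takes a point from camera to tool coordinates, whose origin is the TCP and whose axes are the flange's). Camera axes: x right, y down, z forward; pixel columns grow to the right and rows downward; lengths in m; the calibration is good to about 2 mm. A picture is of the moment at which its call begins: read the wrist's pose just before it. There is no depth.
- order.finish_job(): hands the job in; it is judged then, once.
The state is a dict: "time_s": time; "joints": joint angles; "dq": joint speeds; "joint_torque": joint torques, N m; "ee_pos": TCP position; "orientation": TCP orientation; "wrist_force": force on the tool from outside, world axes, zero at the start; "torque": the same for the moment, N m; "opening": opening from 0.0 (shut) to 1.0 (fully open); "grip_force": force on a finger pad.
Only numpy, scipy, OpenCV 4.12 (cv2) and the standard library are available. Lean on these libraries where they do the work, as an engineer would, in place of code of your own. Each camera call takes 0.05 s, during which the arm holds its last target. There are 200 camera calls.

## Working session

There is one attempt and no reset: what is moved stays moved. The work goes in short steps, Python scripts to look and compute and a tool call to move; the robot and the scene stay as the last step left them, time stands still between calls to the robot, and variables do not carry over. Pictures are saved under pics/ and viewed, at most 10 in all, crops included, and the job is handed in when it is done.

Besides the shell and the picture viewer there is one more tool, called after "Emit:" as name(argument=value, ...) on one line, values as JSON. move_arm: Moves the arm, as the interface text tells. Its arguments: {"type":"object","properties":{"plan":{"type":"array","items":{"type":"number"}}},"required":["plan"]}

```bash
mkdir -p pics
python3 - <<'E'
from plant import status, eyes, order, robot
import cv2,numpy as np
s=status.observe();print(s)
print(robot.tips_ahead)
for n in("scene","top"):
    f=eyes.grab_frame(n);cv2.imwrite(f"pics/{n}0.png",f["frame"][:,:,::-1])
    print(n,np.round(f["intrinsics"],2).tolist(),np.round(f["camera_from_world"],4).tolist())
print(np.round(eyes.grab_frame("wrist")["mount"],4).tolist())
E
```

```text
{'time_s': 0.0, 'joints': array([-1.47007951e+00,  2.21225368e-01,  1.52759777e+00,  6.81459650e-06,
        1.39467697e+00, -1.26112428e-01]), 'dq': array([-0.00040611,  0.00150036, -0.00277323,  0.00034952, -0.00070325,
       -0.00045962]), 'joint_torque': array([-1.58606214e-03, -4.96909118e+01, -3.89395308e+01, -2.55086416e-04,
        1.12729630e-02, -7.44772905e-06]), 'ee_pos': array([ 0.14048461, -0.60837805,  0.21840678]), 'orientation': array([ 9.93575069e-01,  1.13170993e-01,  1.54636834e-05, -9.53609207e-04]), 'wrist_force': array([ 0.24511498,  0.90223303, -0.13899549]), 'torque': array([-0.02953859, -0.01790677, -0.01881293]), 'grip_force': 0.0, 'opening': 0.9948163477377912}
0.025
scene [[578.14, 0.0, 312.49], [0.0, 578.14, 234.94], [0.0, 0.0, 1.0]] [[0.1305, 0.9914, 0.0136, -0.1185], [0.5834, -0.0657, -0.8095, -0.2324], [-0.8016, 0.1136, -0.5869, 1.5466], [0.0, 0.0, 0.0, 1.0]]
top [[614.51, 0.0, 321.68], [0.0, 614.51, 247.05], [0.0, 0.0, 1.0]] [[0.0007, -1.0, 0.0012, 0.0235], [-0.9982, -0.0007, -0.0599, 0.5038], [0.0599, -0.0012, -0.9982, 1.1377], [0.0, 0.0, 0.0, 1.0]]
[[-0.0005, -0.9529, -0.3032, 0.077], [1.0, -0.0003, -0.001, -0.0001], [0.0008, -0.3032, 0.9529, -0.1532], [0.0, 0.0, 0.0, 1.0]]
```

View pics/top0.png

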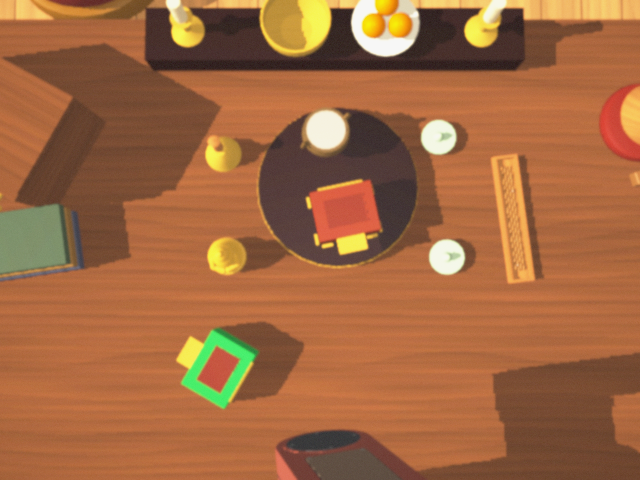

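View pics/scene0.png

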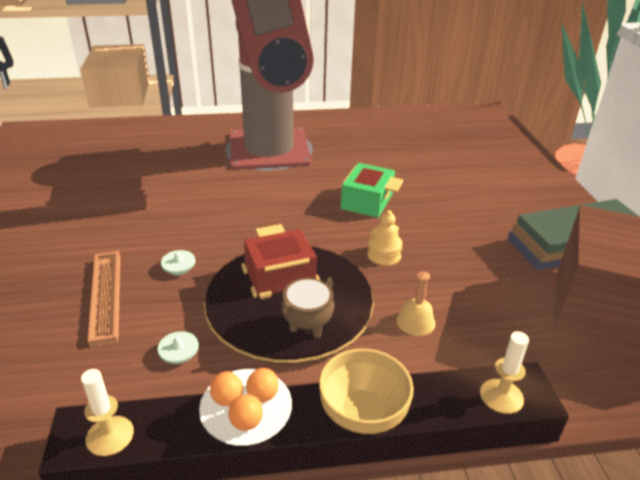

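The top view shows the red box with its tongue at about (352,244) and the turntable centre near (337,188). The figurine is at (227,256) and the bell at (222,152). The green box is a decoy. Next I'll turn these into positions.

```bash
cat > h.py <<'E'
from plant import status, eyes, order, robot
import cv2,numpy as np
def w(f,u,v,z):
    K=f["intrinsics"];T=np.array(f["camera_from_world"]);R=T[:3,:3];c=-R.T@T[:3,3]
    d=R.T@np.linalg.inv(K)@[u,v,1.];return (c+d*(z-c[2])/d[2])
def pix(f,p):
    T=np.array(f["camera_from_world"]);q=f["intrinsics"]@(T[:3,:3]@p+T[:3,3]);return q[:2]/q[2]
def st():
    s=status.observe();print(round(s['time_s'],2),np.round(s['ee_pos'],4),np.round(s['orientation'],3),'F',np.round(s['wrist_force'],1),'op',round(s['opening'],3),s['grip_force'])
    return s
def tongue(f):  # yellow blob(s) near the table
    hsv=cv2.cvtColor(f["frame"],cv2.COLOR_RGB2HSV)
    return hsv
E
python3 - <<'E'
from h import *
f=eyes.grab_frame("top");im=f["frame"];hsv=cv2.cvtColor(im,cv2.COLOR_RGB2HSV)
# dark disc
m=((hsv[...,2]<75)).astype(np.uint8);m[:100]=0;m[290:]=0;m[:,:240]=0;m[:,440:]=0
cs,_=cv2.findContours(m,cv2.RETR_EXTERNAL,cv2.CHAIN_APPROX_NONE);c=max(cs,key=cv2.contourArea)
pts=np.array([w(f,*p[0],0.03)[:2] for p in cv2.convexHull(c)])
(cx,cy),r=cv2.minEnclosingCircle(pts.astype(np.float32));print('disc',cx,cy,r)
hull=pts;A=np.c_[2*hull,np.ones(len(hull))];s=np.linalg.lstsq(A,(hull**2).sum(1),rcond=None)[0];print('fit',s[:2],np.sqrt(s[2]+s[0]**2+s[1]**2))
y=((hsv[...,0]>18)&(hsv[...,0]<35)&(hsv[...,1]>120)&(hsv[...,2]>150)).astype(np.uint8)
n,l,stt,ce=cv2.connectedComponentsWithStats(y)
for i in range(1,n):
    if stt[i,4]>60 and 100<ce[i][1]<300:print(stt[i],ce[i],w(f,*ce[i],.092)[:2])
red=((hsv[...,0]<8)|(hsv[...,0]>172))&(hsv[...,1]>150)&(hsv[...,2]>100)
red=red.astype(np.uint8);red[:150]=0;red[280:]=0;red[:,:280]=0;red[:,420:]=0
cs,_=cv2.findContours(red,cv2.RETR_EXTERNAL,cv2.CHAIN_APPROX_NONE);c=max(cs,key=cv2.contourArea)
rc=cv2.minAreaRect(c);print(rc,w(f,*rc[0],.094),[w(f,*p,.094)[:2].round(3).tolist() for p in cv2.boxPoints(rc)])
for n_,p in dict(fig=(227,256),bell=(222,152),ba=(438,137),bb=(447,257),tray=(514,218),cens=(326,131)).items():print(n_,w(f,*p,.04)[:2].round(3))
st()
cv2.imwrite("pics/topc.png",cv2.resize(im[90:290,210:470],None,fx=3,fy=3,interpolation=cv2.INTER_CUBIC)[:,:,::-1])
E
```

```text
disc 0.5656887292861938 -0.11701898276805878 0.07087468355894089
fit [ 0.57176158 -0.09810317] 0.05981251643498268
[627  97  13  10  63] [633.55555556 101.63492063] [ 0.7584669  -0.53002451]
[622 104  18  31 353] [630.34560907 117.36543909] [ 0.73009803 -0.5234815 ]
[205 138  36  34 844] [222.78672986 154.98696682] [0.66194577 0.19875533]
[318 180  44  11 107] [339.24299065 184.68224299] [ 0.6092644  -0.00687129]
[337 233  41  22 528] [353.24242424 242.8655303 ] [ 0.5065739  -0.03128402]
[ 207  238   39   37 1089] [225.80991736 255.95041322] [0.48347278 0.19162798]
((344.64111328125, 211.075927734375), (52.379337310791016, 64.0630874633789), 78.05582427978516) [ 0.56229693 -0.01622916  0.094     ] [[0.596, 0.048], [0.619, -0.062], [0.529, -0.081], [0.506, 0.029]]
fig [0.486 0.198]
bell [0.679 0.209]
ba [ 0.707 -0.192]
bb [ 0.484 -0.206]
tray [ 0.556 -0.33 ]
cens [0.718 0.016]
0.2 [ 0.1405 -0.6086  0.2188] [ 0.994  0.113  0.    -0.001] F [-0.7  0.3  0.5] op 1.003 0.0
```

View pics/topc.png

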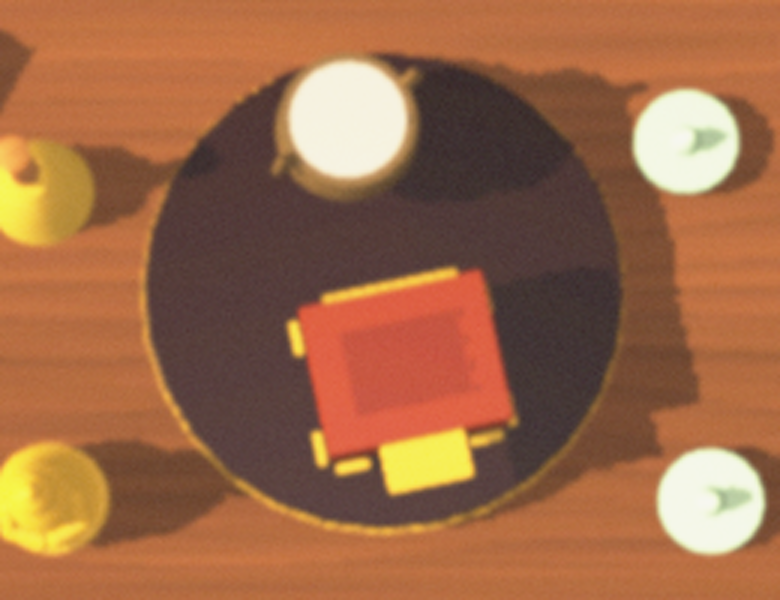

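```bash
cat >> h.py <<'E'
def yaw(s):
    from scipy.spatial.transform import Rotation as R
    m=R.from_quat(s['orientation']).as_matrix();return m,np.degrees(np.arctan2(m[1,0],m[0,0]))
def rows(s,wps):
    m,ps=yaw(s)
    for p,y in wps:
        d=m.T@(np.array(p)-s['ee_pos'])/.04;print(np.round(d,2).tolist(),round(-(y-ps),1))
E
python3 - <<'E'
from h import *
f=eyes.grab_frame("top");print(w(f,337.5,187.5,.03),w(f,258.3,187.5,.03),w(f,416.7,187.5,.03))
s=st();print(yaw(s)[1]);rows(s,[((.522,.1,.2),13)])
E
```

```text
[ 0.61405055 -0.00547626  0.03      ] [0.61392206 0.14201833 0.03      ] [ 0.61417909 -0.15301871  0.03      ]
0.25 [ 0.1405 -0.6087  0.2189] [ 0.994  0.113 -0.    -0.   ] F [-0.9 -0.1  0.5] op 0.997 0.0
12.993411351551906
[13.28, -15.12, 0.49] -0.0
```

Emit:
move_arm(plan=[13.28,-15.12,0,0,1,13.28,-15.12,0,0,1,13.28,-15.12,0,0,1,13.28,-15.12,0,0,1,13.28,-15.12,0,0,1,13.28,-15.12,0,0,1,13.28,-15.12,0,0,1,13.28,-15.12,0,0,1])

```text
time_s: 0.92
ee_pos: [0.299, -0.3136, 0.2195]
orientation: [0.994, 0.113, 0.0, 0.0]
wrist_force: [0.1, -0.6, -0.4]
opening: -0.002
grip_force: 0.0
```

Run:
```python
from h import *
s=st();print(yaw(s)[1]);rows(s,[((.522,.1,.2),13),((.522,.1,.078),13)])
```

```text
0.92 [ 0.299  -0.3136  0.2195] [0.994 0.113 0.    0.   ] F [ 0.1 -0.6 -0.4] op -0.002 0.0
12.958657764075088
[7.75, -8.83, 0.49] -0.0
[7.75, -8.83, 3.54] -0.0
```

Emit:
move_arm(plan=[7.7,-8.8,0,0,1,7.7,-8.8,0,0,1,7.7,-8.8,0,0,1,7.7,-8.8,0,0,1,7.7,-8.8,0,0,1,7.7,-8.8,0,0,1,7.7,-8.8,0,0,1,7.7,-8.8,0,0,1])

```text
time_s: 1.58
ee_pos: [0.4566, -0.0195, 0.2198]
orientation: [0.994, 0.113, 0.0, 0.0]
wrist_force: [1.6, -1.3, 0.6]
opening: -0.001
grip_force: 0.0
```

Run:
```python
from h import *
s=st();rows(s,[((.522,.1,.2),13),((.522,.1,.078),13)])
```

```text
1.58 [ 0.4566 -0.0195  0.2198] [0.994 0.113 0.    0.   ] F [ 1.6 -1.3  0.6] op -0.001 0.0
[2.26, -2.54, 0.5] 0.0
[2.26, -2.55, 3.55] 0.0
```

Emit:
move_arm(plan=[2.26,-2.54,0,0,1,2.26,-2.54,0,0,1,2.26,-2.54,0,0,1,2.26,-2.54,0,0,1,2.26,-2.54,1,0,1,2.26,-2.54,2,0,1,2.26,-2.54,3,0,1,2.26,-2.54,3.5,0,1])

```text
time_s: 2.25
ee_pos: [0.5177, 0.0975, 0.0744]
orientation: [0.994, 0.113, -0.003, -0.0]
wrist_force: [-1.2, -0.9, 0.4]
opening: 0.002
grip_force: 0.0
```

Run:
```python
from h import *
s=st()
A=np.array([.615,-.005])
def P(phi,h=.0145,a=.075,z=.078):
    r=np.radians(phi);F=np.array([np.cos(r),np.sin(r)]);S=np.array([F[1],-F[0]])
    return (*(A+a*F+(.055+h)*S),z)
rows(s,[(P(p),13+p-192) for p in range(192,249,8)])
f=eyes.grab_frame("top");cv2.imwrite("pics/t2.png",cv2.resize(f["frame"][90:290,210:470],None,fx=2,fy=2)[:,:,::-1])
```

```text
2.25 [0.5177 0.0975 0.0744] [ 0.994  0.113 -0.003 -0.   ] F [-1.2 -0.9  0.4] op 0.002 0.0
[-0.05, 1.27, -0.09] 0.0
[-0.28, 1.55, -0.09] -8.0
[-0.47, 1.85, -0.09] -16.0
[-0.61, 2.18, -0.09] -24.0
[-0.71, 2.52, -0.09] -32.0
[-0.76, 2.87, -0.09] -40.0
[-0.76, 3.23, -0.09] -48.0
[-0.71, 3.58, -0.09] -56.0
```

View pics/t2.png

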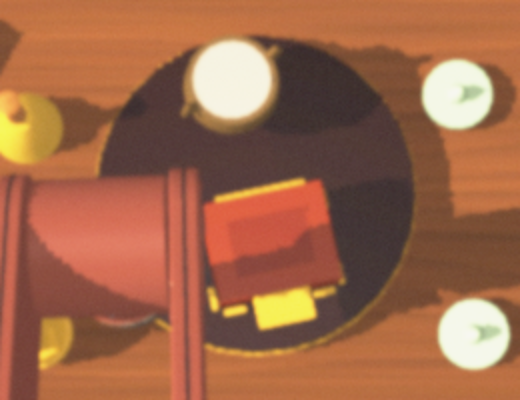

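The finger stands left of the box, clear of it and of the figurine. I'll start the push slowly.

Emit:
move_arm(plan=[0,0.7,-0.1,0,1,-0.02,1.1,-0.1,0,1,-0.05,1.27,-0.1,0,1,-0.12,1.35,-0.1,-2,1,-0.2,1.45,-0.1,-5,1,-0.28,1.55,-0.1,-8,1,-0.38,1.7,-0.1,-12,1,-0.47,1.85,-0.1,-16,1])

```text
time_s: 2.97
ee_pos: [0.5198, 0.0212, 0.0846]
orientation: [0.968, 0.252, 0.001, 0.0]
wrist_force: [-0.3, -0.0, -0.7]
opening: -0.002
grip_force: 0.0
```

```bash
cat >> h.py <<'E'
A=np.array([.615,-.005])
def P(phi,h=.0145,a=.075,z=.078):
    r=np.radians(phi);F=np.array([np.cos(r),np.sin(r)]);S=np.array([F[1],-F[0]])
    return (*(A+a*F+(.055+h)*S),z)
E
python3 - <<'E'
from h import *
s=st();y=yaw(s)[1];print(y)
rows(s,[(P(p),13+p-192) for p in range(208,270,4)])
E
```

```text
2.97 [0.5198 0.0212 0.0846] [0.968 0.252 0.001 0.   ] F [-0.3 -0.  -0.7] op -0.002 0.0
29.175629673656594
[-0.08, -0.04, 0.16] 0.2
[-0.2, 0.09, 0.16] -3.8
[-0.31, 0.23, 0.16] -7.8
[-0.41, 0.38, 0.16] -11.8
[-0.5, 0.53, 0.16] -15.8
[-0.58, 0.69, 0.16] -19.8
[-0.64, 0.86, 0.16] -23.8
[-0.7, 1.03, 0.16] -27.8
[-0.74, 1.2, 0.16] -31.8
[-0.77, 1.38, 0.16] -35.8
[-0.79, 1.55, 0.16] -39.8
[-0.8, 1.73, 0.16] -43.8
[-0.79, 1.91, 0.16] -47.8
[-0.77, 2.09, 0.16] -51.8
[-0.74, 2.26, 0.16] -55.8
[-0.7, 2.44, 0.17] -59.8
```

Emit:
move_arm(plan=[-0.2,0.09,0.12,-4,1,-0.31,0.23,0.12,-8,1,-0.41,0.38,0.12,-12,1,-0.5,0.53,0.12,-16,1,-0.58,0.69,0.12,-20,1,-0.64,0.86,0.12,-24,1,-0.7,1.03,0.12,-28,1,-0.74,1.2,0.12,-32,1])

```text
time_s: 3.63
ee_pos: [0.5193, -0.0352, 0.082]
orientation: [0.861, 0.509, 0.002, 0.001]
wrist_force: [-0.9, 3.0, 9.3]
opening: 0.002
grip_force: 5.0
```

Run:
```python
from h import *
s=st();y=yaw(s)[1];print(y)
rows(s,[(P(p),13+p-192) for p in range(240,276,4)])
f=eyes.grab_frame("top");cv2.imwrite("pics/t3.png",cv2.resize(f["frame"][90:290,210:470],None,fx=2,fy=2)[:,:,::-1])
```

```text
3.63 [ 0.5193 -0.0352  0.082 ] [0.861 0.509 0.002 0.001] F [-0.9  3.   9.3] op 0.002 4.9683005059705465
61.17438919778078
[-0.02, -0.04, 0.1] 0.2
[-0.14, 0.09, 0.1] -3.8
[-0.25, 0.23, 0.1] -7.8
[-0.35, 0.38, 0.1] -11.8
[-0.44, 0.53, 0.1] -15.8
[-0.52, 0.69, 0.1] -19.8
[-0.59, 0.86, 0.1] -23.8
[-0.64, 1.03, 0.1] -27.8
[-0.69, 1.2, 0.1] -31.8
```

View pics/t3.png

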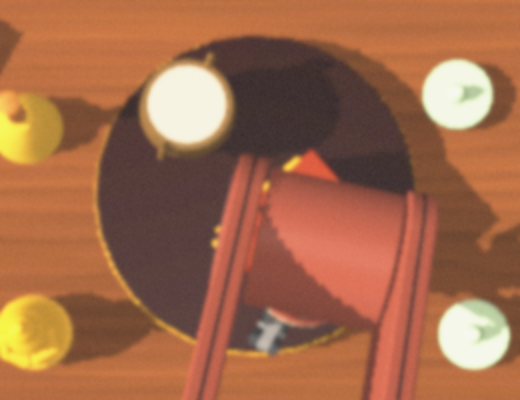

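Run:
```python
from h import *
s=st()
f=eyes.grab_frame("top")
hsv=cv2.cvtColor(f["frame"],cv2.COLOR_RGB2HSV)
m=((hsv[...,1]<60)&(hsv[...,2]>180)).astype(np.uint8);m[:95]=0;m[240:]=0;m[:,:250]=0;m[:,420:]=0
n,l,t,c=cv2.connectedComponentsWithStats(m);i=1+t[1:,4].argmax()
p=w(f,*c[i],.105);print(c[i],p,np.degrees(np.arctan2(*(p[:2]-A)[::-1]))+180, np.hypot(*(p[:2]-A)))
f=eyes.grab_frame("scene");cv2.imwrite("pics/s3.png",cv2.resize(f["frame"][200:380,150:430],None,fx=2.5,fy=2.5,interpolation=cv2.INTER_CUBIC)[:,:,::-1])
```

```text
3.68 [ 0.5199 -0.0368  0.0821] [0.86  0.511 0.002 0.002] F [ 1.4 -4.2  5.7] op 0.002 2.805898804217577
[302.04097646 142.55710549] [0.68127787 0.05844083 0.105     ] 223.74709824733122 0.09174691064122122
```

View pics/s3.png

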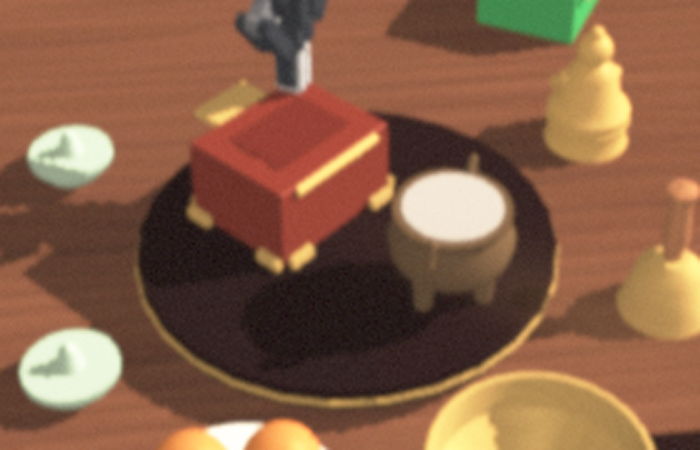

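Run:
```python
from h import *
f=eyes.grab_frame("top")
p=w(f,326,130,.105);print('init censer',p,np.degrees(np.arctan2(*(p[:2]-A)[::-1]))+180,np.hypot(*(p[:2]-A)))
g=eyes.grab_frame("scene")
q=lambda u,v,z:w(g,150+u/2.5,200+v/2.5,z)
c=q(452,207,.105);print('censer scene',c,np.degrees(np.arctan2(*(c[:2]-A)[::-1]))+180)
a,b=q(300,190,.092),q(378,137,.092);d=b-a;print('strip',a,b,np.hypot(*d[:2]),np.degrees(np.arctan2(d[1],d[0])))
cs=[q(285,192,.094),q(387,150,.094),q(192,143,.094),q(300,85,.094)]
for x in cs: print(x.round(3))
# predicted corner pixels for facing phi
for phi in (216,224,232,240):
    r=np.radians(phi);F=np.array([np.cos(r),np.sin(r)]);S=np.array([F[1],-F[0]])
    print(phi,[((pix(g,np.r_[A+x*F+y*S,.094])-[150,200])*2.5).round().tolist() for x,y in((.01,-.055),(.01,.055),(.1,-.055),(.1,.055))])
st()
```

```text
init censer [0.70355235 0.01658604 0.105     ] 193.6995729168459 0.09114535174600395
censer scene [0.68435641 0.05806147 0.105     ] 222.27829656359336
strip [ 0.64033683 -0.03836284  0.092     ] [0.58853418 0.020578   0.092     ] 0.07846997797685842 131.31198880805866
[ 0.644 -0.049  0.094]
[0.606 0.025 0.094]
[ 0.583 -0.11   0.094]
[ 0.522 -0.03   0.094]
216 [[275.0, 189.0], [394.0, 122.0], [194.0, 128.0], [312.0, 68.0]]
224 [[281.0, 195.0], [385.0, 118.0], [186.0, 142.0], [292.0, 72.0]]
232 [[289.0, 200.0], [375.0, 115.0], [181.0, 156.0], [272.0, 77.0]]
240 [[298.0, 205.0], [365.0, 113.0], [179.0, 170.0], [253.0, 84.0]]
3.88 [ 0.5196 -0.036   0.0821] [0.862 0.507 0.002 0.002] F [ 0.5 -1.7  8.9] op 0.0 4.257122464478016
```

Run:
```python
from h import *
s=st();m,_=yaw(s)
g=eyes.grab_frame("scene");im=g["frame"].copy()
o=np.array([205,195]);k=5
big=cv2.resize(im[195:315,205:325],None,fx=k,fy=k,interpolation=cv2.INTER_CUBIC)
tp=pix(g,s['ee_pos']+m@[0,0,.025]);cv2.circle(big,tuple(int(x) for x in (tp-o)*k),4,(0,255,255),-1)
tp=pix(g,s['ee_pos']);cv2.circle(big,tuple(int(x) for x in (tp-o)*k),4,(0,0,255),-1)
r=np.radians(222);F=np.array([np.cos(r),np.sin(r)]);S=np.array([F[1],-F[0]])
P4=[pix(g,np.r_[A+x*F+y*S,.094]) for x,y in((.01,-.055),(.01,.055),(.1,.055),(.1,-.055))]
cv2.polylines(big,[((np.array(P4)-o)*k).astype(int)],True,(0,255,0),1)
wr=eyes.grab_frame("wrist")["frame"]
out=np.zeros((600,800,3),np.uint8);out[:,:600]=big;out[:150,600:]=cv2.resize(wr,(200,150))
t=eyes.grab_frame("top")["frame"];out[160:360,600:]=cv2.resize(t[150:280,270:400],(200,200))
cv2.imwrite("pics/c4.png",out[:,:,::-1])
```

```text
3.88 [ 0.5196 -0.036   0.0821] [0.862 0.507 0.002 0.002] F [ 0.5 -1.7  8.9] op 0.0 4.257122464478016
```

View pics/c4.png

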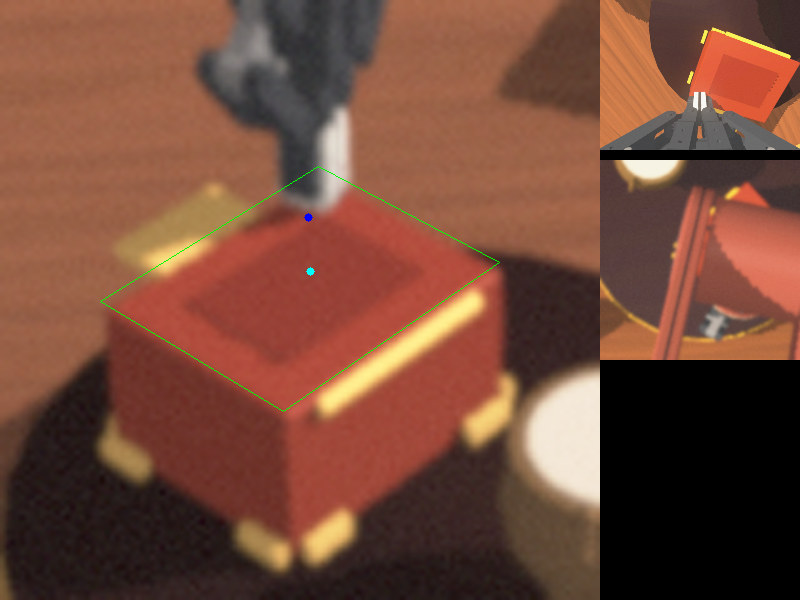

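The fingertips look to be standing on the lid's front-left corner, not beside the box. I'll check this numerically with the wrist camera.

Run:
```python
from h import *
s=st();m,_=yaw(s)
f=eyes.grab_frame("wrist");K=f["intrinsics"];M=np.array(f["mount"]);C=np.linalg.inv(M)
pj=lambda t:(lambda q:(q[:2]/q[2]).round(1))(K@(C[:3,:3]@t+C[:3,3]))
for z in(-.03,-.02,0,.01,.025,.03):print(z,pj(np.array([0,0,z])))
wl=lambda p:pj(m.T@(np.array(p)-s['ee_pos']))
r=np.radians(222);F=np.array([np.cos(r),np.sin(r)]);S=np.array([F[1],-F[0]])
L=np.array([wl(np.r_[A+x*F+y*S,.094]) for x,y in((.01,-.055),(.01,.055),(.1,.055),(.1,-.055))]);print(L)
im=f["frame"].copy();cv2.polylines(im,[L.astype(int)],True,(0,255,0),1)
for z in(0,.025):cv2.circle(im,tuple(int(v) for v in pj(np.array([0,0,z]))),3,(0,255*(z>0),255),-1)
cv2.imwrite("pics/w5.png",im[:,:,::-1])
```

```text
4.03 [ 0.5196 -0.0359  0.0821] [0.862 0.507 0.002 0.002] F [-0.1 -1.7  8.7] op 0.004 4.2241960018873215
-0.03 [320.1 341.2]
-0.02 [320.  326.5]
0 [320.  302.1]
0.01 [319.9 291.9]
0.025 [319.9 278.4]
0.03 [319.9 274.4]
[[645.7 200.7]
 [359.9  95.5]
 [279.4 323.6]
 [527.7 398. ]]
```

View pics/w5.png

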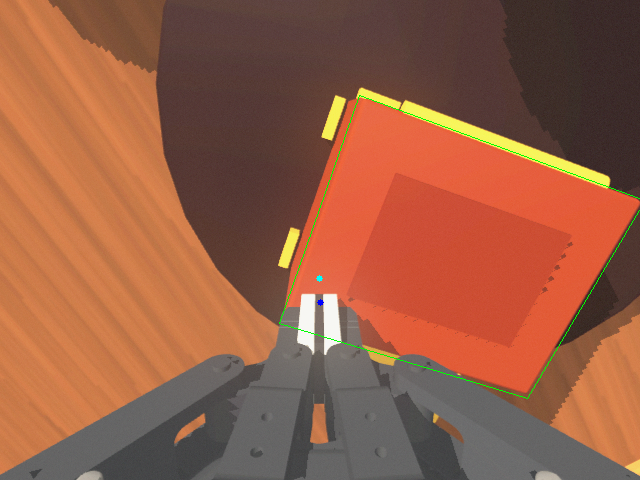

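Emit:
move_arm(plan=[0,0,-0.2,0,1,0,0,-0.5,0,1,0,0,-1,0,1,0,0,-1.5,0,1,0,0,-1.5,0,1])

```text
time_s: 4.5
ee_pos: [0.5198, -0.0354, 0.1443]
orientation: [0.862, 0.508, 0.003, 0.003]
wrist_force: [0.8, -0.4, 1.3]
opening: 0.0
grip_force: 0.0
```

Run:
```python
from h import *
s=st();m,_=yaw(s)
f=eyes.grab_frame("wrist");K=f["intrinsics"];M=np.array(f["mount"]);C=np.linalg.inv(M)
pj=lambda t:(lambda q:(q[:2]/q[2]).round(1))(K@(C[:3,:3]@np.array(t)+C[:3,3]))
for x in(0,.011):
  for z in(-.012,0,.025):print(x,z,pj([x,0,z]))
im=f["frame"]
v=cv2.cvtColor(im,cv2.COLOR_RGB2HSV)
for u in(309,311,331,333):
    col=v[:,u];r=np.where((col[:,1]<40)&(col[:,2]>200))[0];print(u,r[:1],r[-1:])
for u in (290,295,350,355):
    col=v[:,u];r=np.where((col[:,1]<60))[0];r=r[r>200];print(u,r[:3])
g=eyes.grab_frame("top")
hsv=cv2.cvtColor(g["frame"],cv2.COLOR_RGB2HSV)
q=((hsv[...,1]<60)&(hsv[...,2]>180)).astype(np.uint8);q[:95]=0;q[240:]=0;q[:,:250]=0;q[:,420:]=0
n,l,t,c=cv2.connectedComponentsWithStats(q);i=1+t[1:,4].argmax()
p=w(g,*c[i],.105);print(p,np.degrees(np.arctan2(*(p[:2]-A)[::-1]))+180-1.7)
```

```text
4.5 [ 0.5198 -0.0354  0.1443] [0.862 0.508 0.003 0.003] F [ 0.8 -0.4  1.3] op 0.0 0.0
0 -0.012 [320.  316.1]
0 0 [320.  302.1]
0 0.025 [319.9 278.4]
0.011 -0.012 [320.  290.5]
0.011 0 [320.  278.1]
0.011 0.025 [319.9 257. ]
309 [294] [347]
311 [294] [349]
331 [294] [345]
333 [294] [344]
290 [307 308 309]
295 [307 308 309]
350 [321 322 327]
355 [321 327 334]
[0.68172367 0.05784866 0.105     ] 221.58701121916724
```

The wrist view confirms that the real fingertips end about 12 mm short of the TCP. So tip z = TCP z + 0.012, and the fingers dragged the lid round by friction without opening it. I'll move back out beside the left face, lower properly and push from there.

Run:
```python
from h import *
s=st();ph=221.6;o=13-192
rows(s,[(P(ph,.045,.07,.144),ph+o),(P(ph,.045,.07,.04),ph+o)])
```

```text
4.6 [ 0.5178 -0.0351  0.1405] [0.862 0.507 0.001 0.001] F [ 0.3 -0.  -0.8] op 0.001 0.0
[1.02, -1.18, -0.09] 18.4
[1.01, -1.18, 2.51] 18.4
```

Emit:
move_arm(plan=[0.5,-0.6,0,7,1,1.02,-1.18,0,14,1,1.02,-1.18,0,18.4,1,1.02,-1.18,0.8,18.4,1,1.02,-1.18,1.5,18.4,1,1.02,-1.18,2.0,18.4,1,1.02,-1.18,2.3,18.4,1,1.02,-1.18,2.5,18.4,1])

```text
time_s: 5.27
ee_pos: [0.4935, 0.0238, 0.0363]
orientation: [0.932, 0.363, -0.002, -0.001]
wrist_force: [-0.4, 0.1, 0.4]
opening: 0.003
grip_force: 0.0
```

Run:
```python
from h import *
eyes.grab_frame("top")
s=st();o=13-192
print(yaw(s)[1])
rows(s,[(P(221.6,h,.07,.038),221.6+o) for h in(.03,.0145)]+[(P(p,.0145,.07,.038),p+o) for p in range(223,272,3)])
```

```text
5.32 [0.4934 0.0237 0.0359] [ 0.932  0.363 -0.002 -0.001] F [-0.5  0.6 -1.2] op -0.0 0.0
42.58461936729982
[0.04, 0.43, -0.05] -0.0
[0.03, 0.82, -0.06] -0.0
[-0.01, 0.86, -0.06] -1.4
[-0.1, 0.96, -0.06] -4.4
[-0.18, 1.06, -0.06] -7.4
[-0.26, 1.16, -0.06] -10.4
[-0.33, 1.27, -0.06] -13.4
[-0.4, 1.38, -0.06] -16.4
[-0.46, 1.49, -0.06] -19.4
[-0.51, 1.61, -0.06] -22.4
[-0.56, 1.73, -0.06] -25.4
[-0.6, 1.85, -0.06] -28.4
[-0.64, 1.97, -0.06] -31.4
[-0.66, 2.1, -0.06] -34.4
[-0.69, 2.23, -0.06] -37.4
[-0.7, 2.36, -0.06] -40.4
[-0.71, 2.48, -0.06] -43.4
[-0.71, 2.61, -0.06] -46.4
[-0.71, 2.74, -0.06] -49.4
```

Emit:
move_arm(plan=[0,0.43,0,0,1,0,0.65,0,0,1,0.03,0.82,-0.05,0,1,-0.05,0.9,-0.05,-3,1,-0.14,1,-0.05,-6,1,-0.22,1.1,-0.05,-9,1,-0.3,1.22,-0.05,-12,1,-0.37,1.33,-0.05,-15,1])

```text
time_s: 5.98
ee_pos: [0.5222, -0.026, 0.0423]
orientation: [0.876, 0.483, 0.001, 0.001]
wrist_force: [-0.3, 2.5, 1.6]
opening: 0.002
grip_force: 1.2
```

```bash
cat >> h.py <<'E'
def phi():
    g=eyes.grab_frame("top")
    hsv=cv2.cvtColor(g["frame"],cv2.COLOR_RGB2HSV)
    q=((hsv[...,1]<60)&(hsv[...,2]>180)).astype(np.uint8);q[:95]=0;q[260:]=0;q[:,:250]=0;q[:,420:]=0
    n,l,t,c=cv2.connectedComponentsWithStats(q);i=1+t[1:,4].argmax()
    p=w(g,*c[i],.105);print(p.round(3),t[i,4],'phi',np.degrees(np.arctan2(*(p[:2]-A)[::-1]))+180-1.7)
E
python3 - <<'E'
from h import *
phi()
s=st();o=13-192
print(yaw(s)[1]-o)
rows(s,[(P(p,.0145,.07,.038),p+o) for p in range(239,276,4)])
E
```

```text
[0.66  0.074 0.105] 1153 phi 238.80497761416268
6.03 [ 0.5224 -0.0269  0.0424] [0.875 0.484 0.001 0.001] F [ 0.6 -0.7  0.2] op 0.003 0.0
236.8839195591283
[-0.09, -0.03, 0.11] -2.1
[-0.2, 0.09, 0.11] -6.1
[-0.31, 0.23, 0.11] -10.1
[-0.4, 0.37, 0.11] -14.1
[-0.49, 0.52, 0.11] -18.1
[-0.56, 0.68, 0.11] -22.1
[-0.63, 0.84, 0.11] -26.1
[-0.68, 1.0, 0.11] -30.1
[-0.72, 1.17, 0.11] -34.1
[-0.75, 1.34, 0.11] -38.1
```

Emit:
move_arm(plan=[-0.17,0.06,0.08,-5,1,-0.31,0.23,0.08,-10,1,-0.4,0.37,0.08,-14,1,-0.49,0.52,0.08,-18,1,-0.56,0.68,0.08,-22,1,-0.63,0.84,0.08,-26,1,-0.66,0.92,0.08,-28.5,1,-0.68,1.0,0.08,-30,1])

```text
time_s: 6.7
ee_pos: [0.543, -0.0708, 0.0408]
orientation: [0.722, 0.692, 0.002, 0.002]
wrist_force: [-1.5, 2.4, 11.7]
opening: -0.001
grip_force: 5.3
```

Run:
```python
from h import *
phi()
s=st();o=13-192
print(yaw(s)[1]-o)
rows(s,[(P(p,.0145,.07,.038),p+o) for p in range(264,276,2)])
```

```text
[0.615 0.085 0.105] 1165 phi 268.5811606226237
6.75 [ 0.5435 -0.0714  0.0409] [0.721 0.693 0.002 0.003] F [ 0.6 -1.3  6. ] op 0.002 2.267400630080374
266.66907727746616
[0.1, -0.13, 0.07] 2.7
[0.03, -0.07, 0.07] 0.7
[-0.03, -0.01, 0.07] -1.3
[-0.09, 0.05, 0.07] -3.3
[-0.15, 0.12, 0.07] -5.3
[-0.2, 0.18, 0.07] -7.3
```

Emit:
move_arm(plan=[0,-0.3,0,0,1,0,-0.8,0,0,1,0,-1.3,0,0,1,0,-1.3,-1,0,1,0,-1.3,-2,0,1,0,-1.3,-3,0,1,0,-1.3,-3.3,0,1])

```text
time_s: 7.33
ee_pos: [0.4918, -0.0692, 0.1774]
orientation: [0.722, 0.692, 0.003, 0.005]
wrist_force: [1.2, -1.3, 1.0]
opening: -0.003
grip_force: 0.0
```

Run:
```python
from h import *
phi()
s=st();print(yaw(s)[1])
rows(s,[((.612,-.21,.16),88),((.612,-.21,.06),88)])
f=eyes.grab_frame("scene");a=cv2.resize(f["frame"][200:380,150:430],None,fx=2.8,fy=2.8,interpolation=cv2.INTER_CUBIC)
cv2.imwrite("pics/s6.png",a[:,:,::-1])
```

```text
[0.613 0.085 0.105] 1157 phi 269.3487706145415
7.38 [ 0.4923 -0.0693  0.1777] [0.722 0.692 0.003 0.006] F [1.7 0.1 2.1] op -0.0 0.0
87.51107055622704
[-3.38, 3.14, 0.49] -0.5
[-3.37, 3.1, 2.99] -0.5
```

View pics/s6.png

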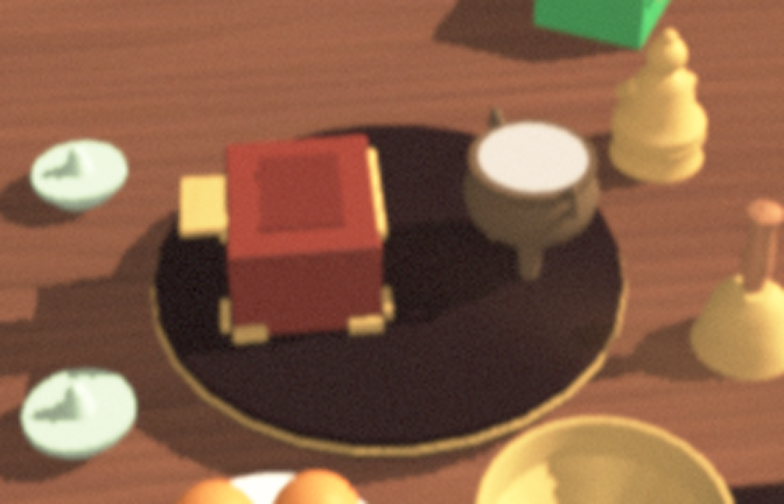

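The box now faces right with the lid shut, still seated in its clips, and the censer is in place. Next I'll go round to the tongue.

Emit:
move_arm(plan=[-3.4,0,0,0,1,-3.4,0,0,0,1,-3.4,0,0,0,1,-3.4,0.5,0,0,1,-3.4,1.5,0,-0.5,1,-3.4,2.5,0,-0.5,1,-3.4,3.1,0,-0.5,1,-3.4,3.1,0,-0.5,1])

```text
time_s: 8.1
ee_pos: [0.609, -0.209, 0.1671]
orientation: [0.719, 0.695, 0.0, -0.0]
wrist_force: [-0.7, 0.8, 0.3]
opening: 0.005
grip_force: 0.0
```

Run:
```python
from h import *
phi();s=st();print(yaw(s)[1])
for n in("top","scene"):
    f=eyes.grab_frame(n);hsv=cv2.cvtColor(f["frame"],cv2.COLOR_RGB2HSV)
    y=((hsv[...,0]>18)&(hsv[...,0]<35)&(hsv[...,1]>90)&(hsv[...,2]>110)).astype(np.uint8)
    e=pix(f,np.array([.614,-.119,.092]));print(n,'expected tongue centre px',e)
    k,l,t,c=cv2.connectedComponentsWithStats(y)
    for i in range(1,k):
        if t[i,4]>25 and np.hypot(*(c[i]-e))<40:
            x0,y0,ww,hh=t[i,:4];print(t[i],c[i],w(f,*c[i],.092).round(3),[w(f,a,b,.092)[:2].round(3).tolist() for a,b in((x0,y0),(x0+ww,y0+hh))])
```

```text
[0.613 0.085 0.105] 1166 phi 269.3045238040882
8.15 [ 0.6068 -0.2087  0.1669] [ 0.719  0.695 -0.    -0.001] F [-0.4  0.7  0.5] op -0.0 0.0
88.09222439682219
top expected tongue centre px [402.87321822 182.07124689]
[395 165  17  30 486] [402.76954733 179.58230453] [ 0.618 -0.119  0.092] [[0.644, -0.105], [0.591, -0.135]]
[380 216  13   4  46] [386.         217.47826087] [ 0.551 -0.089  0.092] [[0.554, -0.078], [0.547, -0.101]]
scene expected tongue centre px [221.66857534 269.60541521]
[215 263  16  21 278] [222.0971223  272.52877698] [ 0.622 -0.118  0.092] [[0.595, -0.13], [0.653, -0.104]]
```

Run:
```python
from h import *
s=st();rows(s,[((.619,-.19,.06),88.5),((.619,-.155,.06),89),((.619,-.148,.06),89)])
```

```text
8.25 [ 0.6049 -0.2085  0.1675] [ 0.719  0.695 -0.001 -0.002] F [ 0.1 -0.8 -0.4] op 0.002 0.0
[0.47, 0.35, 2.69] -0.4
[1.35, 0.32, 2.69] -0.9
[1.52, 0.31, 2.69] -0.9
```

Emit:
move_arm(plan=[0.3,0.3,0.8,0,1,0.3,0.3,1.7,0,1,0.3,0.3,2.4,-0.5,1,0.4,0.3,2.65,-0.5,1,0.8,0.3,2.65,-0.5,1,1.1,0.3,2.65,-0.5,1,1.3,0.3,2.65,-0.5,1,1.3,0.3,2.65,-0.5,1])

```text
time_s: 8.92
ee_pos: [0.6214, -0.1554, 0.0663]
orientation: [0.715, 0.699, 0.001, 0.002]
wrist_force: [0.4, 0.2, -0.3]
opening: 0.001
grip_force: 0.0
```

Run:
```python
from h import *
for i in range(3): eyes.grab_frame("top"); s=st()
print(yaw(s)[1])
```

```text
8.97 [ 0.6214 -0.1564  0.0662] [0.715 0.699 0.001 0.002] F [ 0.5 -0.3 -0.4] op 0.002 0.0
9.02 [ 0.6212 -0.1571  0.0659] [0.715 0.699 0.001 0.002] F [-0.   0.2 -0.3] op 0.002 0.0
9.07 [ 0.6209 -0.1575  0.0654] [0.715 0.699 0.001 0.001] F [ 0.1  0.2 -0.4] op -0.0 0.0
88.63815954942085
```

Emit:
move_arm(plan=[0.1,0,0.2,0,1,0.2,0,0.2,0,1,0.28,0,0.2,0,1,0.32,0,0.2,0,1,0.32,0,0.2,0,1])

```text
time_s: 9.48
ee_pos: [0.6199, -0.1445, 0.0553]
orientation: [0.716, 0.698, -0.0, -0.0]
wrist_force: [-0.3, 0.3, 0.3]
opening: -0.001
grip_force: 0.0
```

Emit:
move_arm(plan=[0.05,0,0,0,1,0.1,0,0,0,1,0.1,0,0,0,1])

```text
time_s: 9.73
ee_pos: [0.6204, -0.1426, 0.056]
orientation: [0.716, 0.698, -0.001, 0.001]
wrist_force: [-1.2, -6.8, -0.6]
opening: 0.001
grip_force: 3.6
```

Emit:
move_arm(plan=[0.05,0,-0.05,0,1,0.07,0,-0.15,0,1,0.1,0,-0.28,0,1,0.12,0,-0.4,0,1,0.14,0,-0.5,0,1,0.15,0,-0.52,0,1])

```text
time_s: 10.23
ee_pos: [0.6212, -0.1374, 0.0781]
orientation: [0.716, 0.698, -0.001, 0.002]
wrist_force: [-1.3, -10.2, 1.4]
opening: 0.0
grip_force: 4.7
```

```bash
cat >> h.py <<'E'
def lid():
    # hinge y,z and per-theta tongue-centre prediction in the scene view against yellow blob
    f=eyes.grab_frame("scene");hsv=cv2.cvtColor(f["frame"],cv2.COLOR_RGB2HSV)
    y=((hsv[...,0]>18)&(hsv[...,0]<35)&(hsv[...,1]>90)&(hsv[...,2]>100)).astype(np.uint8)
    k,l,t,c=cv2.connectedComponentsWithStats(y);pr=[]
    for th in range(0,111,5):
        r=np.radians(th);pr.append(pix(f,np.array([.619,-.015-.104*np.cos(r)+.006*np.sin(r),.086+.104*np.sin(r)+.006*np.cos(r)])))
    pr=np.array(pr)
    for i in range(1,k):
        d=np.hypot(*(pr-c[i]).T)
        if t[i,4]>25 and d.min()<15:print('blob',c[i].round(),t[i,4],'theta',5*d.argmin(),'err',d.min().round(1))
E
python3 - <<'E'
from h import *
lid();phi();st()
E
```

```text
blob [225. 263.] 302 theta 10 err 3.1
[0.613 0.085 0.105] 1167 phi 269.75807736432586
10.33 [ 0.6212 -0.1375  0.0778] [ 0.716  0.698 -0.001  0.002] F [-0.3 -7.9  0.8] op 0.0 4.462353555779828
```

The lid has risen about 10° and is holding by friction. I'll continue along the arc.

Emit:
move_arm(plan=[0.03,0,-0.12,0,1,0.06,0,-0.25,0,1,0.1,0,-0.38,0,1,0.14,0,-0.5,0,1,0.19,0,-0.62,0,1,0.25,0,-0.75,0,1,0.3,0,-0.86,0,1,0.36,0,-0.96,0,1])

```text
time_s: 11.0
ee_pos: [0.6214, -0.1226, 0.1165]
orientation: [0.716, 0.698, -0.001, 0.002]
wrist_force: [-0.9, -8.0, 4.2]
opening: 0.002
grip_force: 3.5
```

Run:
```python
from h import *
lid();phi();st()
```

```text
blob [233. 247.] 285 theta 30 err 3.4
[0.612 0.085 0.105] 1161 phi 270.00515188375937
11.1 [ 0.622  -0.1224  0.1172] [ 0.716  0.698 -0.     0.003] F [-0.7 -6.6  4.2] op 0.0 3.482176339821308
```

Emit:
move_arm(plan=[0.07,0,-0.11,0,1,0.14,0,-0.21,0,1,0.22,0,-0.32,0,1,0.3,0,-0.42,0,1,0.43,0,-0.56,0,1,0.57,0,-0.7,0,1,0.72,0,-0.82,0,1,0.86,0,-0.92,0,1])

```text
time_s: 11.77
ee_pos: [0.6213, -0.0847, 0.1518]
orientation: [0.716, 0.698, 0.0, -0.0]
wrist_force: [0.4, -0.3, 0.5]
opening: -0.002
grip_force: 0.2
```

Run:
```python
from h import *
lid();phi();st()
```

```text
blob [253. 229.] 175 theta 60 err 1.2
[0.612 0.085 0.105] 1168 phi 270.11754643602075
11.87 [ 0.6218 -0.0843  0.1522] [0.715 0.699 0.    0.   ] F [-0.4 -0.4  0.8] op 0.0 0.23069931567881952
```

Emit:
move_arm(plan=[0.2,0,-0.1,0,1,0.4,0,-0.2,0,1,0.6,0,-0.3,0,1,0.8,0,-0.3,0,1,1.0,0,-0.3,0,1,1.2,0,-0.3,0,1,1.35,0,-0.3,0,1,1.5,0,-0.3,0,1])

```text
time_s: 12.53
ee_pos: [0.6228, -0.0249, 0.1632]
orientation: [0.716, 0.699, -0.0, -0.0]
wrist_force: [-0.6, -0.6, 0.2]
opening: 0.002
grip_force: 0.0
```

Run:
```python
from h import *
lid();phi();st()
```

```text
blob [287. 217.] 29 theta 90 err 3.3
[0.614 0.093 0.105] 814 phi 269.06690298505464
12.63 [ 0.6228 -0.0247  0.1633] [ 0.715  0.699 -0.    -0.   ] F [-0.2 -0.4 -0.2] op -0.003 0.0
```

Emit:
move_arm(plan=[0.1,0,0,0,1,0.2,0,0,0,1,0.3,0,0,0,1,0.4,0,0,0,1,0.5,0,0,0,1,0.6,0,0,0,1,0.6,0,0,0,1,0.6,0,0,0,1])

```text
time_s: 13.3
ee_pos: [0.6235, -0.0016, 0.1635]
orientation: [0.716, 0.699, -0.0, 0.0]
wrist_force: [1.0, 0.9, -0.6]
opening: 0.002
grip_force: 0.0
```

Emit:
move_arm(plan=[-1,0,0,0,1,-2,0,-0.3,0,1,-3,0,-0.6,0,1,-4,0,-1,0,1,-4.5,0,-1,0,1,-4.5,0,-1,0,1,-4.5,0,-1,0,1,-4.5,0,-1,0,1])

```text
time_s: 13.97
ee_pos: [0.6188, -0.1812, 0.2029]
orientation: [0.716, 0.698, 0.0, -0.001]
wrist_force: [-1.0, 0.2, 0.0]
opening: 0.001
grip_force: 0.0
```

Run:
```python
from h import *
lid();phi();st()
f=eyes.grab_frame("scene");a=cv2.resize(f["frame"][190:380,150:430],None,fx=2,fy=2)
g=eyes.grab_frame("top");b=cv2.resize(g["frame"][90:290,210:470],None,fx=.85,fy=.85)
o=np.zeros((600,560,3),np.uint8);o[:380]=a;o[400:400+b.shape[0],:b.shape[1]]=b
cv2.imwrite("pics/f.png",o[:,:,::-1])
```

```text
blob [309. 216.] 57 theta 110 err 6.7
[0.612 0.085 0.105] 1171 phi 270.15554325516854
14.07 [ 0.6189 -0.1803  0.2028] [ 0.715  0.699 -0.    -0.001] F [-0.4 -0.8 -1.2] op -0.0 0.0
```

View pics/f.png

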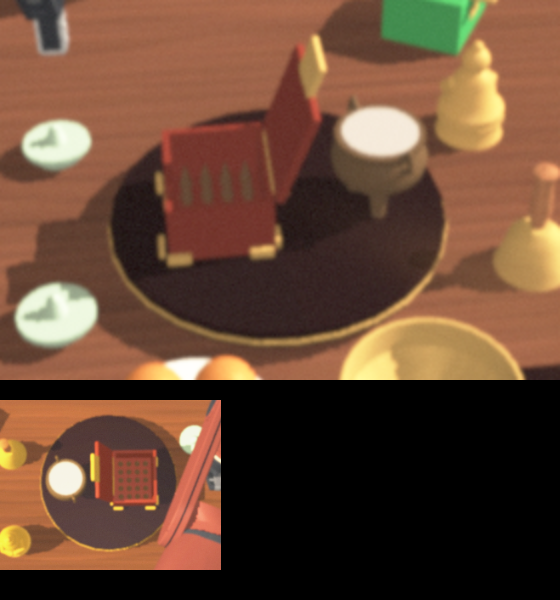

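The lid stands open, leaning back at about 110°. The box is seated and facing right, the censer is in place, and the gripper is clear of everything.

```bash
python3 -c "
from plant import order;print(order.finish_job())"
```

```text
the job is handed in; nothing more can be done
None
```

The job is handed in, with no verdict returned: the box faces right (within about 1° by camera), its lid rests open at about 110°, box and censer look in place, and the arm is clear. Two departures from the plan: my first push rode on the lid and turned the box about 30° by friction, and I started the lid by friction on the tongue's front edge, not from underneath.

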